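Pop open the mirror cabinet by its push catch

ROBOT

A 6-joint arm with a two-finger parallel gripper is mounted at the origin on the work surface. World frame = base frame: x ahead of the robot, y to its left, z up, the work surface at z = 0. Lengths are in mm, angles in rad, forces in N, time in s.
With the tool pointing down it reaches from about 275 to 750 mm from the base axis. Payload 10.2 kg.
Tool frame: the origin (TCP) lies at the very end of the fingers, on their centre line; the grasp point (between the pads) lies 19 mm behind it; x points along the fingers, y is the direction in which the jaws open and shut, and the axes are right-handed (so a half turn about x gives the same grasp; the last joint's range is limited). The gripper opens to 85 mm and grips with 20 to 120 N. Pads are 22 mm wide; open, the fingers measure 114 mm over their backs; the gripper's body (76 mm by 85 mm) begins 54 mm behind the grasp point. The pads swing forward as they close: fully open they stand 13 mm farther back than shut.
Start: joints at [1.007, 0.313, 1.498, -0, 1.331, -0.223], TCP at [175.489, 494.808, 231.294] pointing down, gripper open.
Joint ranges: [-2.94, 2.94], [-0.97, 2.17], [0.19, 2.56], [-1.23, 4.37], [0.02, 3.11], [-2.88, 2.88]. Speed limits (rad/s): [2.39, 2.39, 3.01, 3.14, 3.14, 3.14].

INTERFACE

Orientations are given as a unit quaternion [w, x, y, z].
In Python, from rig import ctrl, viewer, finish_job gives the robot as it stands.
- The arm moves only by the tool carry_out, never from a script. Its argument "targets" is a list of rows, each an object of numbers: "x", "y", "z": the shift along the world's x, y, z in m; "ax", "ay", "az": the turn, a rotation vector about the world's x, y, z in rad; "hand": the opening, from -1 (shut) to 1 (fully open). A call has 1 to 5 rows; each row is the pose to reach, as a shift and turn from the pose commanded when the call began; what a row does not reach only later rows make up. A row lasts 1/8 s, in which the tool goes at most 62.5 mm and 10.7 degrees, less where a joint would pass 70% of its speed; a pose out of reach is approached as far as the arm can. A call with a gripper value outside its range is refused whole. The fingers move at their own pace and stop on an object; "grip_force" is the grip in N (left out, the last holds). Time passes only in rows, so rows that repeat a pose let the fingers close. It gives the time, the measured TCP pose, the force and the opening at its end, in the units of the state.
- ctrl.sense(): the state, without advancing time (a new reading comes with each control period).
- viewer.capture(name): name is "scene" or "top" or "wrist"; returns the picture (400x640x3 uint8, blue, green, red); there is no depth.
- viewer.camera_info(name): a dict with "fx", "fy", "cx", "cy" (pixels), "k1" (the pictures are not rectified: a ray, as slopes to the right and down, at radius r is drawn at 1 + k1 r^2 times it, then the intrinsics apply), "R" (3x3) and "t" (3): a world point X has camera coordinates R X + t. Camera axes: x right, y down, z forward; pixel columns grow to the right and rows downward; lengths in mm; the calibration is good to about 2 mm. A picture is of the moment at which its call begins: read the wrist's pose just before it. camera_info takes no time and is no camera call; for the wrist camera it gives the pose at the moment of the call.
- finish_job(): hands the job in, once; it reports no verdict.
The state is a dict: "time_s": time; "joints": joint angles; "dq": joint speeds; "tau": joint torques, N m; "eef_pos": TCP position; "ee_rot": TCP orientation; "force": force on the tool from outside, world axes, zero at the start; "wrist_torque": the same for the moment, N m; "grip_width": opening from 0.0 (shut) to 1.0 (fully open).
Only numpy, scipy, OpenCV 4.12 (cv2) and the standard library are available. Lean on these libraries where they do the work, as an engineer would, in place of code of your own. Each camera call takes 0.05 s, during which the arm holds its last target. There are 200 camera calls.

TASK

The mirror door of the small cabinet is held shut by a push-to-open catch: press the door in at its free edge with the fingertips until the catch lets go, then take the fingers away so that the door springs ajar by itself. Then put the fingertips behind the ajar door and push it wide open, until it stands about square to the cabinet or further, and leave it so. Do not grip the door or anything else, press no harder than a mirror can bear, and leave the tumbler, brush cup, soap dish and bottle standing where they are.

Things in the scene. Friction and masses are not known exactly. Their poses are not given: they have to be found in the camera images.
- cabinet: White plastic mirror cabinet, fastened to the table top: 120 deep (x), 240 wide (y), 260 high (z). Origin at the centre of its underside, on the table. Its front faces its own -x; the open front of the box lies at x = -60. The door hangs in front of it, hinged on the +y side, with the free edge on the -y side. There is no handle.
- door (a joint): Door angle in rad about the upright hinge: 0 shut and latched, grows as the free edge swings out (clockwise from above), square is 1.57, end stop 1.75. Once the catch is released and the door let go, a spring pin drives it to about 0.3 to 0.45 (80 gap at the free edge). From there it swings with light friction (about 1 N at the edge) and stays where left. It does not latch again.
- door_hinge (a point): On the hinge axis at the height of the door's top edge: at x = -68, y = 118, z = 256 in the cabinet's frame. The rear face of the door passes through this axis.
- door_edge (a point): Top corner of the door's free edge, midway through its thickness, 236 from the hinge axis; moves with the door. The door is 12 thick, 236 wide and 250 high, from 6 to 256 above the table. The shut door's front (mirror) face is 80 in front of the cabinet's origin, its rear face 68, leaving an 8 gap to the box.
- mirror_face (a point): Centre of the door's front (mirror) face, the face to press; -x points out of the mirror, -y to the free edge, z up. The catch lets go when the shut door is pressed in past -0.015 rad (3 mm at the free edge, about 3 N there, more nearer the hinge); a hard stop follows at -0.028 rad (6 mm). Behind the door a catch peg stands out 27, near the free edge, 100 above the table; the upper part is bare.
- tumbler: Bystander: open steel tumbler, 74 across the rim, 110 high, 160 g. Origin at the centre of its foot.
- brush_cup: Bystander: blue cup with one toothbrush in it, 74 across, cup 95 high, brush tip 175 high. Origin at the centre of its foot.
- soap_dish: Bystander: white ceramic soap dish, 120 x 80 x 22, with a bar of soap in it (30 high in all). Origin at the centre of its underside.
- bottle: Bystander: grey plastic bottle with a white twist cap, 60 across, 160 high. Origin at the centre of its foot. No bystander stands in the door's swing.

How it is judged:
By the outcome, as a careful person would: the job done as asked, in the order asked, and still so for the second after the job is handed in, with the robot touching nothing.
It also fails if it takes over 48 s, if anything falls off the work surface, if the arm or the gripper's body presses on something with over 40 N, if the wrist force passes 120 N, or if a joint passes its speed limit or range.

## Working session

There is one attempt and no reset: what is moved stays moved. The work goes in short steps, Python scripts to look and compute and a tool call to move; the robot and the scene stay as the last step left them, time stands still between calls to the robot, and variables do not carry over. Pictures are saved under pics/ and viewed, about 8 in all and at most 12, crops included, and the job is handed in when it is done.

Besides the shell and the picture viewer there is one more tool, called in YAML: its name, and indented under it one key for each argument. carry_out: Moves the arm, as the interface text tells. Its arguments: {"type":"object","properties":{"targets":{"type":"array"},"grip_force":{"type":"number"}},"required":["targets"]}

```bash
mkdir -p pics; python3 - <<'E'
from rig import ctrl, viewer
import cv2
s=ctrl.sense();print({k:s[k] for k in("time_s","eef_pos","ee_rot","grip_width","force")})
for n in("scene","top"):
    cv2.imwrite(f"pics/{n}0.png",viewer.capture(n)); print(viewer.camera_info(n))
E
```

```text
{'time_s': 0.0, 'eef_pos': array([175.34494606, 494.58876582, 230.74081489]), 'ee_rot': array([ 0.69669985,  0.11949845,  0.69703244, -0.120313  ]), 'grip_width': 0.9962836917267112, 'force': array([ 0.11422905,  0.35061546, -0.65733038])}
{'fx': 453.17421947464373, 'fy': 453.17421947464373, 'cx': 322.68930127758074, 'cy': 198.37924535740092, 'k1': 0.02276605519801997, 'R': array([[-0.41720232,  0.90872571, -0.01264139],
       [ 0.70027469,  0.31257277, -0.64180498],
       [-0.57927333, -0.27661497, -0.7667637 ]]), 't': array([ 219.8667432 , -247.97697334, 1622.26051073])}
{'fx': 473.5095641537758, 'fy': 473.5095641537758, 'cx': 315.9629981140934, 'cy': 196.44405091405963, 'k1': -0.1110282932759264, 'R': array([[-0.04451203, -0.99900539, -0.00262779],
       [-0.976717  ,  0.04407121, -0.20995625],
       [ 0.20986323, -0.00677897, -0.97770725]]), 't': array([  11.4324231 ,  538.31071555, 1121.28264525])}
```

View pics/scene0.png

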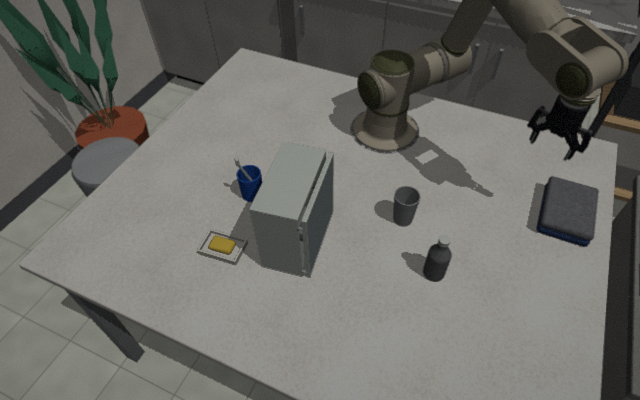

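View pics/top0.png

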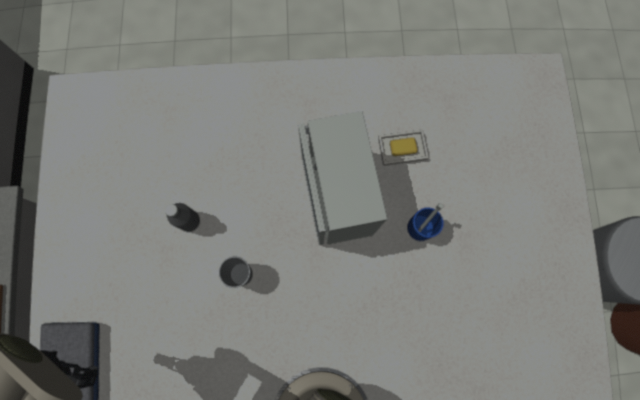

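```bash
python3 - <<'E'
import cv2
a=cv2.imread("pics/top0.png")[100:250,290:400]
a=cv2.resize(a,None,fx=4,fy=4,interpolation=cv2.INTER_CUBIC)
b=cv2.imread("pics/scene0.png")[135:285,240:340]
b=cv2.resize(b,None,fx=3.5,fy=4,interpolation=cv2.INTER_CUBIC)
cv2.imwrite("pics/c0.png",cv2.convertScaleAbs(cv2.hconcat([a,b]),alpha=1.3))
E
```

```text
(no output)
```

View pics/c0.png

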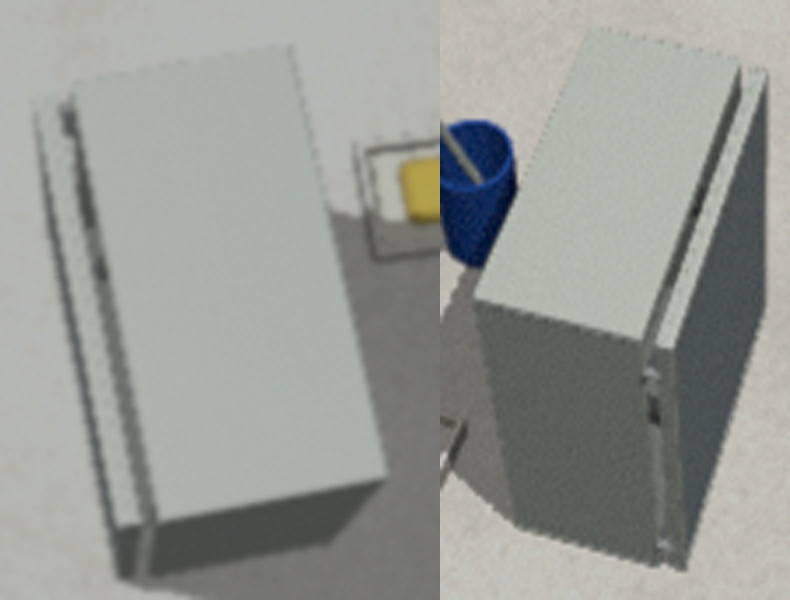

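```bash
cat > h.py <<'E'
import numpy as np, cv2
from rig import ctrl, viewer
from scipy.optimize import least_squares
def proj(n,X,ci=None):
    c=ci or viewer.camera_info(n); p=np.atleast_2d(X)@c["R"].T+c["t"]; s=p[:,:2]/p[:,2:]
    s=s*(1+c["k1"]*(s**2).sum(1,keepdims=True)); return s*[c["fx"],c["fy"]]+[c["cx"],c["cy"]]
def ray(n,uv,z):  # pixel -> world at height z
    c=viewer.camera_info(n); d=(np.array(uv,float)-[c["cx"],c["cy"]])/[c["fx"],c["fy"]]; s=d.copy()
    for _ in range(9): s=d/(1+c["k1"]*(s@s))
    w=c["R"].T@np.r_[s,1]; o=-c["R"].T@c["t"]; return o+w*(z-o[2])/w[2]
def world(P,L):
    x,y,a=P; L=np.atleast_2d(L).astype(float); r=np.array([[np.cos(a),-np.sin(a)],[np.sin(a),np.cos(a)]])
    return np.c_[L[:,:2]@r.T+[x,y],L[:,2]]
E
python3 - <<'E'
from h import *
LT=[(-60,120,260),(60,120,260),(60,-120,260),(-60,-120,260),(-80,118,256),(-80,-118,256)]
T=np.array([(77,83),(293,45),(386,478),(155,524),(35,98),(115,527)])
T=(T+.5)/4-.5+[290,100]
LS=[(60,-120,260),(-60,-120,260),(-60,120,260),(60,120,260),(-80,-118,256),(-80,118,256),(-80,118,6)]
S=np.array([(597,30),(740,65),(640,340),(476,298),(767,70),(673,348),(685,570)])-[440,0]
S=(S+.5)/[3.5,4]-.5+[240,135]
f=lambda P:np.r_[proj("top",world([P[0],P[1],P[2]],LT))-T, proj("scene",world(P,LS))-S].ravel()
r=least_squares(f,[500,0,-1.6],x_scale=[100,100,1]);print(r.x);print(r.fun.reshape(-1,2).round(1))
P=r.x;np.save("P.npy",P)
for n,l in dict(hinge=(-68,118,256),edge_front=(-80,-118,256),edge_rear=(-68,-118,256)).items(): print(n,world(P,l))
for n,uv,z in(("tumbler",(236,271),110),("bottle",(172,207),160),("cup",(425,224),95),("soap",(404,147),30)): print(n,ray("top",uv,z))
E
```

```text
[550.90796404 -75.89353848  -1.43122923]
[[-1.8 -0.1]
 [-0.7 -0.2]
 [ 0.1  0.4]
 [-0.  -0.3]
 [-0.3 -0.7]
 [ 0.1  0. ]
 [-1.3 -1.4]
 [ 1.  -1.6]
 [ 0.1 -0.2]
 [-1.5 -1. ]
 [ 0.4  0.3]
 [-0.7  0.2]
 [-0.3  0.1]]
hinge [[658.30078742   7.86075386 256.        ]]
edge_front [[422.92620455 -13.08693662 256.        ]]
edge_rear [[424.59557774 -24.97025237 256.        ]]
tumbler [359.19271325 180.15744831 110.        ]
bottle [506.40558488 317.25281542 160.        ]
cup [ 451.09342555 -269.85325488   95.        ]
soap [ 665.99632649 -249.03525561   30.        ]
```

carry_out:
  targets:
    - {"x": 0.03,"y": -0.05,"z": 0,"az": 0.15,"hand": -1}
    - {"x": 0.06,"y": -0.1,"z": 0,"az": 0.3,"hand": -1}
    - {"x": 0.09,"y": -0.15,"z": 0,"az": 0.45,"hand": -1}
    - {"x": 0.12,"y": -0.2,"z": 0,"az": 0.48,"hand": -1}
    - {"x": 0.15,"y": -0.25,"z": 0,"az": 0.48,"hand": -1}

```text
invalid input at $.targets[0]: expected keys x, y, z, ax, ay, az, hand
```

carry_out:
  targets:
    - {"x": 0.03,"y": -0.05,"z": 0,"hand": -1}
    - {"x": 0.06,"y": -0.1,"z": 0,"hand": -1}
    - {"x": 0.09,"y": -0.15,"z": 0,"hand": -1}
    - {"x": 0.115,"y": -0.185,"z": -0.02,"hand": -1}
    - {"x": 0.115,"y": -0.185,"z": -0.02,"hand": -1}

```text
invalid input at $.targets[0]: expected keys x, y, z, ax, ay, az, hand
```

```bash
python3 - <<'E'
from h import *
s=ctrl.sense();print({k:s[k] for k in("time_s","eef_pos","ee_rot","grip_width","force","joints")})
a=viewer.capture("top")[90:290,240:440];b=viewer.capture("scene")[100:300,230:430]
cv2.imwrite("pics/c1.png",cv2.convertScaleAbs(cv2.resize(cv2.hconcat([a,b]),None,fx=2,fy=2),alpha=1.3))
E
```

```text
{'time_s': 0.1, 'eef_pos': array([175.35667451, 494.60159905, 230.79287847]), 'ee_rot': array([ 0.69670913,  0.119508  ,  0.69702821, -0.12027424]), 'grip_width': 1.0004139252594035, 'force': array([ 0.21702879, -0.46711417, -0.51618675]), 'joints': array([ 1.00660357e+00,  3.13393366e-01,  1.49836052e+00,  9.23679313e-07,
        1.33101260e+00, -2.23443496e-01])}
```

View pics/c1.png

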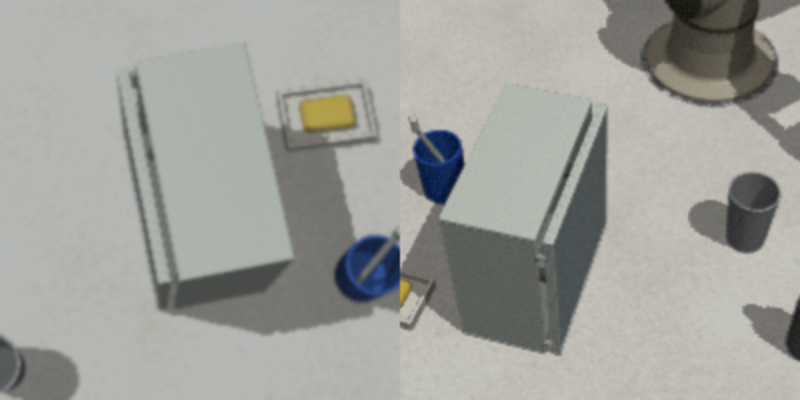

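The moves were refused because every key is required, so nothing moved. The picture shows the cabinet shut, as before. Retrying with all the keys.

carry_out:
  targets:
    - {"x": 0.03,"y": -0.05,"z": 0,"ax": 0,"ay": 0,"az": 0.15,"hand": -1}
    - {"x": 0.06,"y": -0.1,"z": 0,"ax": 0,"ay": 0,"az": 0.3,"hand": -1}
    - {"x": 0.09,"y": -0.15,"z": 0,"ax": 0,"ay": 0,"az": 0.45,"hand": -1}
    - {"x": 0.12,"y": -0.2,"z": 0,"ax": 0,"ay": 0,"az": 0.48,"hand": -1}
    - {"x": 0.15,"y": -0.25,"z": 0,"ax": 0,"ay": 0,"az": 0.48,"hand": -1}

```text
time_s: 0.82
eef_pos: [326.1, 243.1, 231.4]
ee_rot: [0.706, -0.049, 0.705, 0.049]
force: [0.7, 0.5, -0.1]
grip_width: 0.003
```

carry_out:
  targets:
    - {"x": 0.03,"y": -0.05,"z": 0,"ax": 0,"ay": 0,"az": 0,"hand": -1}
    - {"x": 0.06,"y": -0.1,"z": 0,"ax": 0,"ay": 0,"az": 0,"hand": -1}
    - {"x": 0.09,"y": -0.15,"z": 0,"ax": 0,"ay": 0,"az": 0,"hand": -1}
    - {"x": 0.115,"y": -0.185,"z": -0.02,"ax": 0,"ay": 0,"az": 0,"hand": -1}
    - {"x": 0.115,"y": -0.185,"z": -0.02,"ax": 0,"ay": 0,"az": 0,"hand": -1}

```text
time_s: 1.45
eef_pos: [440.8, 57.9, 209.9]
ee_rot: [0.705, -0.048, 0.706, 0.048]
force: [0.0, 0.2, 0.0]
grip_width: 0.002
```

```bash
python3 - <<'E'
from h import *
s=ctrl.sense();print({k:s[k] for k in("time_s","eef_pos","ee_rot","grip_width","force","joints")})
a=viewer.capture("top")[90:290,240:440];b=viewer.capture("scene")[100:300,230:430]
cv2.imwrite("pics/c2.png",cv2.convertScaleAbs(cv2.resize(cv2.hconcat([a,b]),None,fx=2,fy=2),alpha=1.3))
E
```

```text
{'time_s': 1.45, 'eef_pos': array([440.82905432,  57.91642407, 209.90283878]), 'ee_rot': array([ 0.70450441, -0.04773717,  0.70646348,  0.04800059]), 'grip_width': 0.002282539370741293, 'force': array([0.01073011, 0.18371569, 0.00338645]), 'joints': array([-1.33906343e-01,  1.56197226e-01,  1.75550170e+00, -2.01342387e-04,
        1.23268275e+00, -1.84013302e+00])}
```

View pics/c2.png

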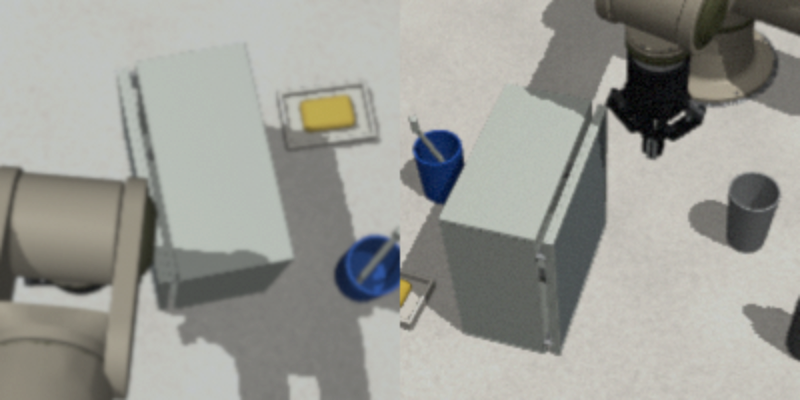

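carry_out:
  targets:
    - {"x": 0,"y": 0,"z": 0.01,"ax": 0,"ay": 0,"az": -0.18,"hand": -1}
    - {"x": 0,"y": 0,"z": 0.01,"ax": 0,"ay": 0,"az": -0.36,"hand": -1}
    - {"x": 0,"y": 0,"z": 0.01,"ax": 0,"ay": 0,"az": -0.54,"hand": -1}
    - {"x": 0,"y": 0,"z": 0.01,"ax": 0,"ay": 0,"az": -0.72,"hand": -1}
    - {"x": 0,"y": 0,"z": 0.01,"ax": 0,"ay": 0,"az": -0.9,"hand": -1}

```text
time_s: 2.17
eef_pos: [440.0, 61.1, 222.0]
ee_rot: [0.656, 0.264, 0.656, -0.264]
force: [-0.1, 0.5, 0.2]
grip_width: 0.001
```

carry_out:
  targets:
    - {"x": 0,"y": -0.01,"z": 0,"ax": 0,"ay": 0,"az": -0.18,"hand": -1}
    - {"x": 0,"y": -0.02,"z": 0,"ax": 0,"ay": 0,"az": -0.36,"hand": -1}
    - {"x": 0,"y": -0.03,"z": 0,"ax": 0,"ay": 0,"az": -0.54,"hand": -1}
    - {"x": 0,"y": -0.03,"z": 0,"ax": 0,"ay": 0,"az": -0.67,"hand": -1}
    - {"x": 0,"y": -0.03,"z": 0,"ax": 0,"ay": 0,"az": -0.67,"hand": -1}

```text
time_s: 2.8
eef_pos: [440.2, 30.8, 221.9]
ee_rot: [0.535, 0.463, 0.534, -0.463]
force: [0.1, 0.9, 0.0]
grip_width: -0.0
```

carry_out:
  targets:
    - {"x": 0.001,"y": -0.008,"z": 0,"ax": 0,"ay": 0,"az": 0,"hand": -1}
    - {"x": 0.002,"y": -0.014,"z": 0,"ax": 0,"ay": 0,"az": 0,"hand": -1}
    - {"x": 0.002,"y": -0.018,"z": 0,"ax": 0,"ay": 0,"az": 0,"hand": -1}
    - {"x": 0.002,"y": -0.02,"z": 0,"ax": 0,"ay": 0,"az": 0,"hand": -1}

```text
time_s: 3.3
eef_pos: [442.5, 9.5, 221.2]
ee_rot: [0.534, 0.464, 0.534, -0.464]
force: [0.5, 0.1, 0.9]
grip_width: -0.001
```

carry_out:
  targets:
    - {"x": 0,"y": -0.002,"z": 0,"ax": 0,"ay": 0,"az": 0,"hand": -1}
    - {"x": 0,"y": -0.004,"z": 0,"ax": 0,"ay": 0,"az": 0,"hand": -1}
    - {"x": 0.001,"y": -0.006,"z": 0,"ax": 0,"ay": 0,"az": 0,"hand": -1}
    - {"x": 0.001,"y": -0.008,"z": 0,"ax": 0,"ay": 0,"az": 0,"hand": -1}
    - {"x": 0.001,"y": -0.008,"z": 0,"ax": 0,"ay": 0,"az": 0,"hand": -1}

```text
time_s: 3.92
eef_pos: [443.5, 1.7, 221.3]
ee_rot: [0.534, 0.464, 0.534, -0.464]
force: [0.5, 0.7, -0.0]
grip_width: 0.0
```

carry_out:
  targets:
    - {"x": 0,"y": -0.001,"z": 0,"ax": 0,"ay": 0,"az": 0,"hand": -1}
    - {"x": 0,"y": -0.002,"z": 0,"ax": 0,"ay": 0,"az": 0,"hand": -1}
    - {"x": 0,"y": -0.002,"z": 0,"ax": 0,"ay": 0,"az": 0,"hand": -1}

```text
time_s: 4.3
eef_pos: [443.5, -0.3, 221.3]
ee_rot: [0.534, 0.464, 0.534, -0.464]
force: [-0.2, 0.6, 0.1]
grip_width: -0.004
```

carry_out:
  targets:
    - {"x": 0,"y": -0.001,"z": 0,"ax": 0,"ay": 0,"az": 0,"hand": -1}
    - {"x": 0,"y": -0.0015,"z": 0,"ax": 0,"ay": 0,"az": 0,"hand": -1}
    - {"x": 0,"y": -0.0015,"z": 0,"ax": 0,"ay": 0,"az": 0,"hand": -1}

```text
time_s: 4.68
eef_pos: [443.6, -1.6, 221.3]
ee_rot: [0.534, 0.464, 0.534, -0.464]
force: [1.4, 2.5, 0.2]
grip_width: 0.001
```

carry_out:
  targets:
    - {"x": 0,"y": -0.001,"z": 0,"ax": 0,"ay": 0,"az": 0,"hand": -1}
    - {"x": 0,"y": -0.001,"z": 0,"ax": 0,"ay": 0,"az": 0,"hand": -1}

```text
time_s: 4.92
eef_pos: [443.6, -2.7, 221.3]
ee_rot: [0.534, 0.464, 0.534, -0.464]
force: [0.7, 2.4, 0.4]
grip_width: 0.001
```

carry_out:
  targets:
    - {"x": 0,"y": -0.001,"z": 0,"ax": 0,"ay": 0,"az": 0,"hand": -1}
    - {"x": 0,"y": -0.001,"z": 0,"ax": 0,"ay": 0,"az": 0,"hand": -1}

```text
time_s: 5.18
eef_pos: [443.5, -3.8, 221.3]
ee_rot: [0.534, 0.464, 0.534, -0.464]
force: [2.2, 2.5, 0.4]
grip_width: -0.0
```

carry_out:
  targets:
    - {"x": 0,"y": -0.001,"z": 0,"ax": 0,"ay": 0,"az": 0,"hand": -1}
    - {"x": 0,"y": -0.001,"z": 0,"ax": 0,"ay": 0,"az": 0,"hand": -1}

```text
time_s: 5.42
eef_pos: [443.5, -4.8, 221.3]
ee_rot: [0.534, 0.464, 0.534, -0.464]
force: [1.2, 2.6, 0.7]
grip_width: -0.002
```

carry_out:
  targets:
    - {"x": -0.001,"y": 0.01,"z": 0,"ax": 0,"ay": 0,"az": 0,"hand": -1}
    - {"x": -0.005,"y": 0.04,"z": 0,"ax": 0,"ay": 0,"az": 0,"hand": -1}
    - {"x": -0.012,"y": 0.09,"z": 0,"ax": 0,"ay": 0,"az": 0,"hand": -1}
    - {"x": -0.017,"y": 0.12,"z": 0,"ax": 0,"ay": 0,"az": 0,"hand": -1}
    - {"x": -0.017,"y": 0.12,"z": 0.02,"ax": 0,"ay": 0,"az": 0,"hand": -1}

```text
time_s: 6.05
eef_pos: [425.1, 117.1, 240.6]
ee_rot: [0.534, 0.462, 0.535, -0.464]
force: [-0.7, 0.8, 0.5]
grip_width: 0.001
```

carry_out:
  targets:
    - {"x": 0,"y": 0,"z": 0.06,"ax": 0,"ay": 0,"az": 0,"hand": -1}
    - {"x": 0,"y": 0,"z": 0.08,"ax": 0,"ay": 0,"az": 0,"hand": -1}
    - {"x": 0,"y": 0,"z": 0.08,"ax": 0,"ay": 0,"az": 0,"hand": -1}

```text
time_s: 6.42
eef_pos: [426.6, 115.5, 322.1]
ee_rot: [0.535, 0.464, 0.533, -0.463]
force: [-0.1, -0.5, -0.5]
grip_width: 0.005
```

```bash
python3 - <<'E'
from h import *
s=ctrl.sense();print({k:s[k] for k in("time_s","eef_pos","force")})
a=viewer.capture("top")[90:290,240:440];b=viewer.capture("scene")[100:300,230:430]
cv2.imwrite("pics/c3.png",cv2.convertScaleAbs(cv2.resize(cv2.hconcat([a,b]),None,fx=2,fy=2),alpha=1.3))
E
```

```text
{'time_s': 6.425, 'eef_pos': array([426.58046766, 115.47574274, 322.0665066 ]), 'force': array([-0.1397674 , -0.47595209, -0.54030563])}
```

View pics/c3.png

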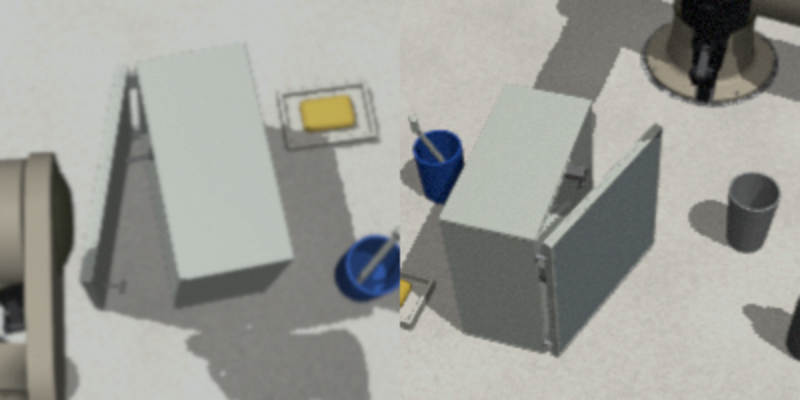

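```bash
python3 - <<'E'
from h import *
P=np.load("P.npy");H=world(P,(-68,118,256))[0]
e=ray("top",(280.3,232.3),256);print("edge front",e)
def fr(th):
    a=P[2]-np.pi/2-th; u=np.array([np.cos(a),np.sin(a)]); return u,np.array([u[1],-u[0]])
for th in np.arange(.2,.6,.05):
    u,n=fr(th); print(round(th,2),(H[:2]+236*u+12*n).round(0))
for th in np.arange(.1,1.75,.1):
    u,n=fr(th); print(round(th,2),(H[:2]+185*u-11*n).round(0))
E
```

```text
edge front [424.51927271  64.2962369  256.        ]
0.2 [423.  34.]
0.25 [425.  46.]
0.3 [427.  57.]
0.35 [430.  69.]
0.4 [433.  80.]
0.45 [437.  91.]
0.5 [442. 102.]
0.55 [447. 113.]
0.1 [474. -10.]
0.2 [473.   8.]
0.3 [474.  27.]
0.4 [477.  45.]
0.5 [481.  63.]
0.6 [488.  80.]
0.7 [496.  97.]
0.8 [505. 113.]
0.9 [517. 127.]
1.0 [529. 141.]
1.1 [543. 153.]
1.2 [558. 164.]
1.3 [574. 173.]
1.4 [591. 181.]
1.5 [609. 186.]
1.6 [627. 191.]
1.7 [645. 193.]
```

carry_out:
  targets:
    - {"x": 0.02,"y": -0.045,"z": 0,"ax": 0,"ay": 0,"az": -0.1,"hand": -1}
    - {"x": 0.04,"y": -0.09,"z": 0,"ax": 0,"ay": 0,"az": -0.2,"hand": -1}
    - {"x": 0.047,"y": -0.107,"z": 0,"ax": 0,"ay": 0,"az": -0.2,"hand": -1}
    - {"x": 0.047,"y": -0.107,"z": 0,"ax": 0,"ay": 0,"az": -0.2,"hand": -1}

```text
time_s: 7.02
eef_pos: [473.3, 8.0, 320.2]
ee_rot: [-0.484, -0.514, -0.485, 0.515]
force: [-0.3, -0.5, -0.6]
grip_width: 0.0
```

carry_out:
  targets:
    - {"x": 0,"y": 0,"z": -0.03,"ax": 0,"ay": 0,"az": 0,"hand": -1}
    - {"x": 0,"y": 0,"z": -0.06,"ax": 0,"ay": 0,"az": 0,"hand": -1}
    - {"x": 0,"y": 0,"z": -0.08,"ax": 0,"ay": 0,"az": 0,"hand": -1}
    - {"x": 0,"y": 0,"z": -0.1,"ax": 0,"ay": 0,"az": 0,"hand": -1}
    - {"x": 0,"y": 0,"z": -0.1,"ax": 0,"ay": 0,"az": 0,"hand": -1}

```text
time_s: 7.65
eef_pos: [472.4, 9.7, 220.3]
ee_rot: [-0.484, -0.514, -0.486, 0.515]
force: [0.2, -0.1, -0.3]
grip_width: -0.001
```

```bash
python3 - <<'E'
from h import *
s=ctrl.sense();print({k:s[k] for k in("time_s","eef_pos","force","joints")})
a=viewer.capture("top")[90:290,240:440];b=viewer.capture("scene")[100:300,230:430]
cv2.imwrite("pics/c4.png",cv2.convertScaleAbs(cv2.resize(cv2.hconcat([a,b]),None,fx=2,fy=2),alpha=1.3))
E
```

```text
{'time_s': 7.65, 'eef_pos': array([472.43744651,   9.65006756, 220.28889025]), 'force': array([ 0.22757698, -0.06022153, -0.33155791]), 'joints': array([-2.28341770e-01,  2.08169309e-01,  1.66373911e+00,  1.71173436e-04,
        1.27268349e+00, -1.70442842e-01])}
```

View pics/c4.png

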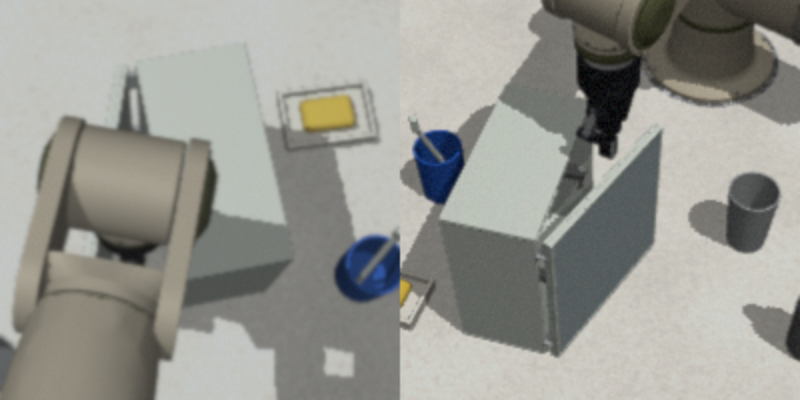

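carry_out:
  targets:
    - {"x": 0,"y": 0.009,"z": 0,"ax": 0,"ay": 0,"az": -0.05,"hand": -1}
    - {"x": 0.001,"y": 0.018,"z": 0,"ax": 0,"ay": 0,"az": -0.1,"hand": -1}
    - {"x": 0.002,"y": 0.027,"z": 0,"ax": 0,"ay": 0,"az": -0.15,"hand": -1}
    - {"x": 0.004,"y": 0.036,"z": 0,"ax": 0,"ay": 0,"az": -0.2,"hand": -1}
    - {"x": 0.006,"y": 0.045,"z": 0,"ax": 0,"ay": 0,"az": -0.25,"hand": -1}

```text
time_s: 8.38
eef_pos: [479.7, 53.8, 222.4]
ee_rot: [0.417, 0.572, 0.416, -0.571]
force: [0.3, -0.9, 1.1]
grip_width: -0.0
```

carry_out:
  targets:
    - {"x": 0.003,"y": 0.011,"z": 0,"ax": 0,"ay": 0,"az": -0.06,"hand": -1}
    - {"x": 0.007,"y": 0.022,"z": 0,"ax": 0,"ay": 0,"az": -0.12,"hand": -1}
    - {"x": 0.011,"y": 0.032,"z": 0,"ax": 0,"ay": 0,"az": -0.19,"hand": -1}
    - {"x": 0.016,"y": 0.042,"z": 0,"ax": 0,"ay": 0,"az": -0.25,"hand": -1}
    - {"x": 0.022,"y": 0.052,"z": 0,"ax": 0,"ay": 0,"az": -0.31,"hand": -1}

```text
time_s: 9.0
eef_pos: [501.7, 105.9, 222.4]
ee_rot: [0.323, 0.629, 0.323, -0.629]
force: [-0.9, -1.3, -0.1]
grip_width: 0.003
```

carry_out:
  targets:
    - {"x": 0.008,"y": 0.012,"z": 0,"ax": 0,"ay": 0,"az": -0.08,"hand": -1}
    - {"x": 0.018,"y": 0.024,"z": 0,"ax": 0,"ay": 0,"az": -0.16,"hand": -1}
    - {"x": 0.028,"y": 0.035,"z": 0,"ax": 0,"ay": 0,"az": -0.24,"hand": -1}
    - {"x": 0.039,"y": 0.045,"z": 0,"ax": 0,"ay": 0,"az": -0.32,"hand": -1}
    - {"x": 0.051,"y": 0.054,"z": 0,"ax": 0,"ay": 0,"az": -0.4,"hand": -1}

```text
time_s: 9.62
eef_pos: [552.7, 160.1, 222.4]
ee_rot: [0.192, 0.681, 0.192, -0.68]
force: [-0.3, -1.4, 0.9]
grip_width: -0.002
```

carry_out:
  targets:
    - {"x": 0.013,"y": 0.008,"z": 0,"ax": 0,"ay": 0,"az": -0.08,"hand": -1}
    - {"x": 0.026,"y": 0.015,"z": 0,"ax": 0,"ay": 0,"az": -0.16,"hand": -1}
    - {"x": 0.039,"y": 0.021,"z": 0,"ax": 0,"ay": 0,"az": -0.24,"hand": -1}
    - {"x": 0.053,"y": 0.025,"z": 0,"ax": 0,"ay": 0,"az": -0.32,"hand": -1}
    - {"x": 0.067,"y": 0.029,"z": 0,"ax": 0,"ay": 0,"az": -0.4,"hand": -1}

```text
time_s: 10.25
eef_pos: [619.7, 188.9, 222.4]
ee_rot: [0.053, 0.705, 0.053, -0.705]
force: [-1.0, -0.6, 0.3]
grip_width: -0.001
```

```bash
python3 - <<'E'
from h import *
s=ctrl.sense();print({k:s[k] for k in("time_s","eef_pos","force","joints")})
a=viewer.capture("top")[90:290,200:400];b=viewer.capture("scene")[100:300,230:430]
cv2.imwrite("pics/c5.png",cv2.convertScaleAbs(cv2.resize(cv2.hconcat([a,b]),None,fx=2,fy=2),alpha=1.3))
E
```

```text
{'time_s': 10.25, 'eef_pos': array([619.74816487, 188.94027634, 222.35329113]), 'force': array([-1.00552978, -0.62685373,  0.3217583 ]), 'joints': array([ 1.15461042e-01,  5.98328508e-01,  1.09245545e+00, -6.16122370e-05,
        1.45002897e+00,  1.53730539e+00])}
```

View pics/c5.png

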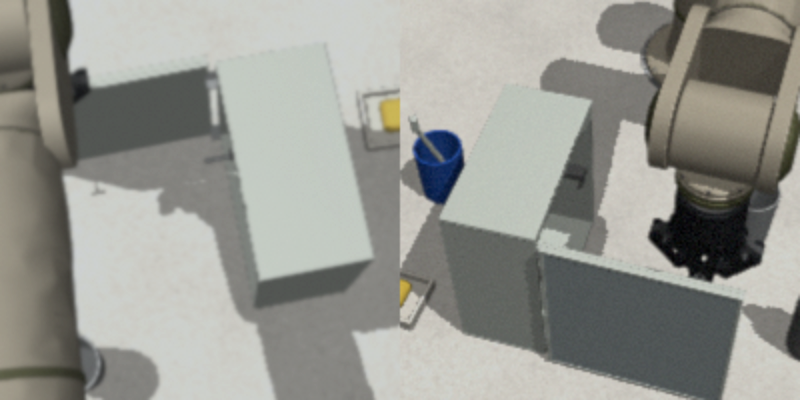

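carry_out:
  targets:
    - {"x": 0.008,"y": 0.002,"z": 0,"ax": 0,"ay": 0,"az": -0.04,"hand": -1}
    - {"x": 0.015,"y": 0.003,"z": 0,"ax": 0,"ay": 0,"az": -0.08,"hand": -1}
    - {"x": 0.019,"y": 0.003,"z": 0,"ax": 0,"ay": 0,"az": -0.1,"hand": -1}
    - {"x": 0.019,"y": 0.003,"z": 0,"ax": 0,"ay": 0,"az": -0.1,"hand": -1}

```text
time_s: 10.85
eef_pos: [638.4, 191.3, 221.6]
ee_rot: [0.018, 0.707, 0.018, -0.707]
force: [-0.1, -1.1, -0.3]
grip_width: 0.001
```

carry_out:
  targets:
    - {"x": -0.01,"y": 0,"z": 0,"ax": 0,"ay": 0,"az": 0,"hand": -1}
    - {"x": -0.04,"y": 0,"z": 0,"ax": 0,"ay": 0,"az": 0,"hand": -1}
    - {"x": -0.08,"y": 0,"z": 0,"ax": 0,"ay": 0,"az": 0,"hand": -1}
    - {"x": -0.08,"y": 0,"z": 0.05,"ax": 0,"ay": 0,"az": 0,"hand": -1}
    - {"x": -0.08,"y": 0,"z": 0.1,"ax": 0,"ay": 0,"az": 0,"hand": -1}

```text
time_s: 11.48
eef_pos: [557.3, 191.3, 322.8]
ee_rot: [-0.018, -0.707, -0.018, 0.707]
force: [0.4, -0.1, 2.0]
grip_width: 0.001
```

carry_out:
  targets:
    - {"x": -0.05,"y": 0,"z": 0,"ax": 0,"ay": 0,"az": 0,"hand": -1}
    - {"x": -0.1,"y": 0,"z": 0,"ax": 0,"ay": 0,"az": 0,"hand": -1}
    - {"x": -0.15,"y": 0,"z": 0,"ax": 0,"ay": 0,"az": 0,"hand": -1}
    - {"x": -0.15,"y": 0,"z": 0,"ax": 0,"ay": 0,"az": 0,"hand": -1}

```text
time_s: 11.98
eef_pos: [405.9, 191.5, 322.3]
ee_rot: [0.019, 0.707, 0.019, -0.706]
force: [1.3, -0.5, 0.4]
grip_width: 0.006
```

```bash
python3 - <<'E'
from h import *
s=ctrl.sense();print({k:s[k] for k in("time_s","eef_pos","force")})
a=viewer.capture("top")[50:300,100:460];b=viewer.capture("scene")[100:350,190:490]
cv2.imwrite("pics/c6.png",cv2.convertScaleAbs(cv2.resize(cv2.hconcat([a,b]),None,fx=1.2,fy=1.2),alpha=1.3))
E
```

```text
{'time_s': 11.975, 'eef_pos': array([405.91938343, 191.50990685, 322.27521254]), 'force': array([ 1.31245217, -0.4502541 ,  0.40414318])}
```

View pics/c6.png

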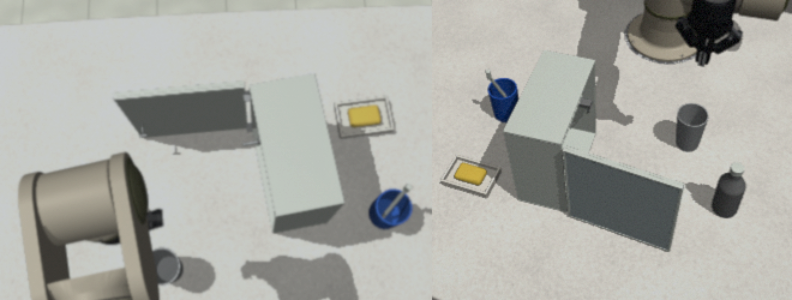

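```bash
python3 - <<'E'
from h import *
from rig import finish_job
P=np.load("P.npy");H=world(P,(-68,118,256))[0]
e=ray("top",(195.8,127.3),256);d=e-H
print("edge",e,"theta",P[2]-np.pi/2+2*np.pi-np.arctan2(d[1],d[0])-2*np.pi*0, "r",np.hypot(d[0],d[1]))
print(finish_job())
E
```

```text
edge [659.06684352 239.88729147 256.        ] theta 1.7136649991512163 r 232.02780220809493
the job is handed in; nothing more can be done
None
```

The mirror door stands wide open, a little past square, and I handed the job in at about 12 s of the 48 s allowed.

- **Catch:** I pressed the door in about 4 mm near its free edge with the closed fingertips. The highest force readings were about 3 N. When I took the fingers away, the door sprang ajar by itself to about 0.33 rad.
- **Opening:** I put the fingertips in behind the door near its top edge and swung it open at about 1–2 N. I then backed the gripper off the door and raised it clear.
- **Last checks:** The final top picture puts the door at about 1.71 rad by its free corner. The push path alone should have left it at about 1.66 rad. Both are past square (1.57), and the small difference is within what I can read off the picture.
- **Bystanders:** The last pictures show the tumbler, brush cup, soap dish and bottle all upright. They look to be where they were, though I compared them by eye and did not measure them. The force reading was about 1 N, which is noise, with nothing touching the robot.
- **Refused calls:** The first two move calls were refused because some required keys were missing. They moved nothing, so the attempt was not affected.

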